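Load the cure press and set its closure cap

TASK

Stand the small round specimen mount upright on the floor of the open press drawer without dropping it, and slide the drawer fully shut. Then screw the knurled cap on top of the press down (clockwise) until it bottoms out, back it off a quarter turn so that it cannot bind when the press warms up, and finish with the gripper still holding the cap there. Leave the other things on the bench where they are.

Things in the scene. Friction and masses are not known exactly. Their poses are not given: they have to be found in the camera images.
- mount: Specimen mount: upright black resin cylinder, 30 mm diameter, 25 mm tall, small steel section showing in its top; about 35 g. Stands on the bench left or right of the press. Origin: centre of its underside, z axis up.
- press: Small benchtop cure press, fixed: cream box 170 x 170 mm, 90 mm tall, with a drawer in its front, a dark steel neck (72 mm diameter, 16 mm tall) in the middle of its top, and the knurled cap on the neck. Origin: centre of its underside on the bench; its front (drawer side) is its own -x, z up.
- press_drawer0 (a joint): How far the drawer is out, in m: 0 is fully shut (its stop), growing as it comes out along the press's -x; starts 0.085 to 0.105 and goes to about 0.11. Moves with about 1 N of friction plus 4 N per m/s and stays where it is left.
- press_drawer0_handle (a point): Middle of the drawer's bar handle: horizontal steel bar 85 mm long along the press's y, about 10 mm thick, 35 mm in front of the black drawer front (15 mm thick, 163 mm wide) and 52 mm above the bench. Axes as the press's. Moves with the drawer.
- drawer_floor (a point): Centre of the drawer's inner floor, 22 mm above the bench, 118 mm behind the handle's middle; moves with the drawer; axes as the press's. Inside 125 mm along x by 128 mm along y; walls 46 mm high, 6 mm thick. Only the part in front of the press box (x below -70 mm in the press's frame) is open from above; the rest is under the box, whose roof is 78 mm above the bench.
- cap (a joint): Turn of the cap in rad: 0 is bottomed out on the neck (hard stop), growing counter-clockwise seen from above as it is unscrewed; a quarter turn is 1.571. Right-hand thread, already started: begins 1.2 to 3.0 rad from the stop. About 0.06 N m of friction; stays where it is left; rises 6 mm per full turn; cannot come off.
- cap_mid (a point): Middle of the knurled cap, on its vertical axis through the middle of the press: aluminium, 52 mm diameter, 34 mm tall, half above and half below this point. Bottomed, its underside is 106 mm above the bench, on the neck. Turns and rises with the cap: a raised dark bar on its top runs from the middle along its -x, and points to the press's front (raised tick on the neck) when bottomed.
- block: Bystander: grey rectangular resin block 55 x 32 mm, 20 mm tall, on the bench on the other side of the press from the mount. Origin: centre of underside.
- jar: Bystander: small clear jar with white lid, 58 mm diameter, 55 mm tall, on the bench to the far left. Origin: centre of underside.
- dish: Bystander: shallow white dish, 84 mm diameter, 20 mm tall, on the bench to the far right. Origin: centre of underside.

How it is judged (in metres and radians):
On the way, in this order (a step that is already met when the one before it is completed fails the run):
1. the mount stands upright on the drawer's floor, let go (x of mount in the frame of drawer_floor between -0.052 and 0.052 m and y of mount in the frame of drawer_floor between -0.055 and 0.055 m and z of mount in the frame of drawer_floor between -0.006 and 0.008 m and angle between mount's own z axis and vertical below 0.15 rad and contact force between the fingers and mount below 0.1 N), for 0.2 s.
2. the drawer is fully shut with the mount standing in it (x of mount in the frame of drawer_floor between -0.052 and 0.052 m and y of mount in the frame of drawer_floor between -0.055 and 0.055 m and z of mount in the frame of drawer_floor between -0.006 and 0.008 m and angle between mount's own z axis and vertical below 0.15 rad and value of joint press_drawer0 below 0.006 m), for 0.2 s.
3. the cap is bottomed out (value of joint cap below 0.09 rad), for 0.1 s.
At the end, for the whole second after the job is handed in: Mount upright (within 9 degrees) on the drawer floor; drawer shut within 6 mm; cap, after bottoming (within 5 degrees of its stop), backed off 90 degrees (within 17) and still, gripped by the fingers with over 2 N, the tool centre within 25 mm of its axis (all of step 2 and value of joint cap between 1.271 and 1.871 rad and velocity of joint cap between -0.05 and 0.05 rad/s and contact force between the fingers and cap above 2 N and horizontal distance between the grasp point and cap_mid below 0.025 m and linear speed of mount below 0.02 m/s); the arm keeps its last pose, push and grip.
It fails at once if the mount is dropped (falls freely while more than 15 mm above the drawer's floor level) (z of mount in the frame of drawer_floor above 0.015 m and linear speed of mount above 0.4 m/s and contact force between the fingers and mount below 0.01 N).
It fails at once if the block is shoved more than 25 mm (distance of block from where it was at the start of the episode above 0.025 m).
It fails at once if the jar is shoved more than 25 mm (distance of jar from where it was at the start of the episode above 0.025 m).
It fails at once if the dish is shoved more than 25 mm (distance of dish from where it was at the start of the episode above 0.025 m).
It also fails if it takes over 72 s, if anything falls off the work surface, if the arm or the gripper's body presses on something with over 40 N, if the wrist force passes 120 N, or if a joint passes its speed limit or range.

ROBOT

A 6-joint arm with a two-finger parallel gripper is mounted at the origin on the work surface. World frame = base frame: x ahead of the robot, y to its left, z up, the work surface at z = 0. Lengths are in m, angles in degrees, forces in N, time in s.
With the tool pointing down it reaches from about 0.4 to 0.825 m from the base axis. Payload 7 kg.
Tool frame: the origin (TCP) lies between the finger pads, 19 mm behind the fingertips; this is the grasp point; z points along the fingers, y is the line along which they close (so a half turn about z gives the same grasp; the last joint's range is limited). The gripper opens to 88 mm and grips with 3 to 60 N. Pads are 19 mm wide; open, the fingers measure 130 mm over their backs; the gripper's body (78 mm by 193 mm) begins 47 mm behind the grasp point.
Start: joints at [83.371, 20.546, 0.682, 0, -70.136, -16.507], TCP at [0.265, 0.621, 0.245] pointing down, gripper open.
Joint ranges: [-176.03, 176.03], [-82.01, 121.73], [-58.28, 71.71], [-173.87, 95.51], [-174.79, -0.11], [-173.66, 173.66]. Speed limits (degrees/s): [136.94, 136.94, 172.46, 180, 180, 180].

INTERFACE

Orientations are given as [roll, pitch, yaw] about the fixed x, y, z axes, in that order (R = Rz(yaw) Ry(pitch) Rx(roll)).
In Python, from plant import get_obs, snapshot, close_job gives the robot as it stands.
- The arm moves only by the tool play_rows, never from a script. Its argument "commands" is a list that holds one entry, the list of rows, each a list of 7 numbers: the shift along the tool's x, y, z in cm, then the turn, a rotation vector about the tool's x, y, z in degrees, then the opening, from 0 (shut) to 1 (fully open). In form: [[[x, y, z, ax, ay, az, fingers], ...]]. A call has 1 to 20 rows; each row is the pose to reach, as a shift and turn from the pose commanded when the call began, along the tool's axes at that moment; what a row does not reach only later rows make up. A row lasts 1/12 s, in which the tool goes at most 41.7 mm and 7.16 degrees, less where a joint would pass 70% of its speed; a pose out of reach is approached as far as the arm can. A call with a gripper value outside its range is refused whole. The fingers move at their own pace and stop on an object; the grip force is fixed at half the most. Time passes only in rows, so rows that repeat a pose let the fingers close. It gives the time, the measured TCP pose, the force, the opening and the grip force at its end, in the units of the state.
- get_obs(): the state, without advancing time (a new reading comes with each control period).
- snapshot(name): name is "scene" or "top" or "wrist"; returns a dict with "frame" (420x560x3 uint8, red, green, blue), "camera_matrix" (3x3 intrinsics, pixels), "origin" and "attitude" of the camera in the world. Camera axes: x right, y down, z forward; pixel columns grow to the right and rows downward; lengths in m; the calibration is good to about 2 mm. A picture is of the moment at which its call begins. There is no depth.
- close_job(): hands the job in; it is judged then, once.
The state is a dict: "clock": time; "joint_pos": joint angles; "qvel": joint speeds; "tau": joint torques, N m; "tool_pos": TCP position; "orientation": TCP orientation; "force": force on the tool from outside, world axes, zero at the start; "moment": the same for the moment, N m; "opening": finger opening in m; "gripper_force": force on a finger pad.
Only numpy, scipy, OpenCV 4.12 (cv2) and the standard library are available. Lean on these libraries where they do the work, as an engineer would, in place of code of your own. Each camera call takes 0.05 s, during which the arm holds its last target. There are 200 camera calls.

## Working session

There is one attempt and no reset: what is moved stays moved. The work goes in short steps, Python scripts to look and compute and a tool call to move; the robot and the scene stay as the last step left them, time stands still between calls to the robot, and variables do not carry over. Pictures are saved under pics/ and viewed, at most 10 in all, crops included, and the job is handed in when it is done.

Besides the shell and the picture viewer there is one more tool, called after "Call:" as name(argument=value, ...) on one line, values as JSON. play_rows: Moves the arm, as the interface text tells. Its arguments: {"type":"object","properties":{"commands":{"type":"array","items":{"type":"array","items":{"type":"array","items":{"type":"number"}}}}},"required":["commands"]}

```bash
mkdir -p pics
cat > h.py <<'E'
import numpy as np, cv2
from plant import get_obs, snapshot, close_job
def save(n,fn):
    s=snapshot(n); cv2.imwrite('pics/'+fn+'.png',cv2.cvtColor(s['frame'],cv2.COLOR_RGB2BGR))
    np.savez('pics/'+fn+'.npz',**s); return s
def ray(s,u,v,z):
    d=np.array(s['attitude'])@np.linalg.solve(s['camera_matrix'],[u,v,1.]); o=np.array(s['origin'])
    return o+d*(z-o[2])/d[2]
E
python3 - <<'E'
from h import *
for n in('top','scene'):
    s=save(n,n+'0'); print(n,s['camera_matrix'],s['origin'],s['attitude'])
print(get_obs())
E
```

```text
top [[395.69262445   0.         277.52744706]
 [  0.         395.69262445 212.7261791 ]
 [  0.           0.           1.        ]] [0.39677541 0.01971988 1.02798214] [-1.70762593e+02 -1.15404548e-01 -9.00874369e+01]
scene [[439.77642855   0.         279.84364003]
 [  0.         439.77642855 210.80563936]
 [  0.           0.           1.        ]] [1.5868037  0.1549171  0.81496588] [-124.47993449   -0.63013537   99.65226736]
{'clock': 0.1, 'joint_pos': array([ 8.33706633e+01,  2.05896005e+01,  6.38890390e-01, -1.63416328e-02,
       -7.01375891e+01, -1.65053291e+01]), 'qvel': array([-0.05565838, -0.10417871,  0.11398536,  0.01242098,  0.06553323,
        0.10972025]), 'tau': array([-2.46845695e-03, -5.84163237e+01,  2.93749398e+01,  7.01562837e+00,
        1.01862982e-02, -4.32853369e-05]), 'tool_pos': array([0.26508885, 0.62031535, 0.24449413]), 'orientation': array([ 1.79910974e+02, -1.03584903e-02, -2.31402218e+01]), 'force': array([-0.63885682, -0.50156284,  0.65235847]), 'moment': array([-0.01228827, -0.02651612, -0.02445179]), 'gripper_force': 0.0, 'opening': 0.08786120911470159}
```

View pics/top0.png

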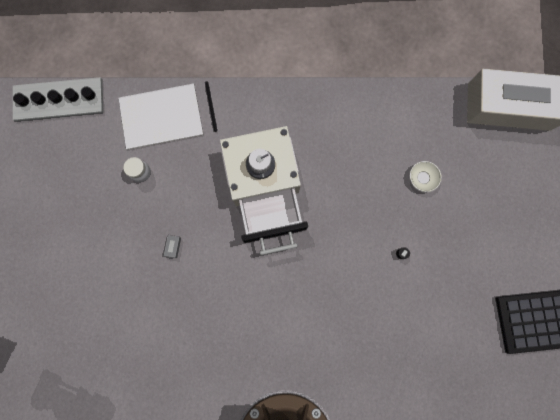

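View pics/scene0.png

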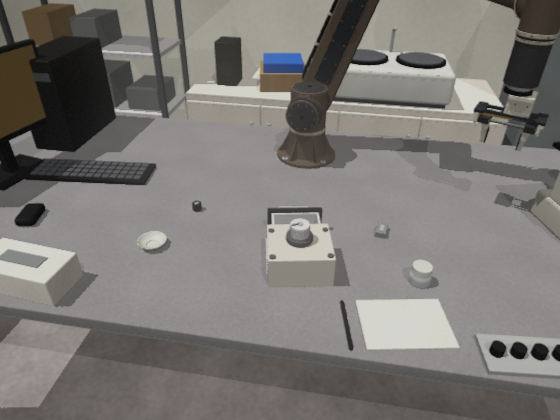

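The top view shows the press at about (260,163), the mount at (403,253), the block at (172,247) and the handle at (278,249). The drawer is open toward the robot. Next I'll measure and zoom in.

```bash
cat >> h.py <<'E'
from scipy.spatial.transform import Rotation as Ro
def ray(s,u,v,z):
    R=Ro.from_euler('xyz',s['attitude'],degrees=True).as_matrix()
    d=R@np.linalg.solve(s['camera_matrix'],[u,v,1.]); o=np.array(s['origin'])
    return o+d*(z-o[2])/d[2]
def load(fn): return dict(np.load('pics/'+fn+'.npz'))
E
python3 - <<'E'
from h import *
s=load('top0'); im=s['frame']
a=cv2.resize(im[120:265,205:325],None,fx=4,fy=4,interpolation=cv2.INTER_CUBIC)
b=cv2.resize(im[235:270,385:420],None,fx=8,fy=8,interpolation=cv2.INTER_CUBIC)
out=np.zeros((580,780,3),np.uint8); out[:580,:480]=a; out[:280,490:770]=b
cv2.imwrite('pics/crop0.png',out[:,:,::-1])
# cream top
hsv=cv2.cvtColor(im,cv2.COLOR_RGB2HSV)
m=((hsv[...,1]>30)&(hsv[...,2]>140)&(hsv[...,0]>15)&(hsv[...,0]<40)).astype(np.uint8); m[:,:210]=0;m[:,320:]=0;m[:110]=0;m[205:]=0
c=max(cv2.findContours(m,0,2)[0],key=cv2.contourArea); r=cv2.minAreaRect(c); print(r)
for p in cv2.boxPoints(r): print(p,ray(s,*p,.09).round(4))
g=(im.max(2)<45).astype(np.uint8); g[:, :390]=0;g[:,418:]=0;g[:240]=0;g[268:]=0
c=max(cv2.findContours(g,0,2)[0],key=cv2.contourArea); r=cv2.minAreaRect(c);print(r,cv2.minEnclosingCircle(c))
print(ray(s,*cv2.minEnclosingCircle(c)[0],.0125))
E
```

```text
((269.217041015625, 177.95437622070312), (10.98920726776123, 22.20360565185547), 54.1623420715332)
[257.      180.00002] [0.6301 0.0674 0.09  ]
[275.      167.00002] [0.6627 0.0236 0.09  ]
[281.43408 175.90874] [0.6403 0.0079 0.09  ]
[263.43408 188.90874] [0.6079 0.0517 0.09  ]
((399.2499694824219, 253.75001525878906), (9.276249885559082, 6.515460968017578), 83.6598129272461) ((400.34783935546875, 253.7391357421875), 5.0189690589904785)
[ 0.45523595 -0.29665856  0.0125    ]
```

View pics/crop0.png

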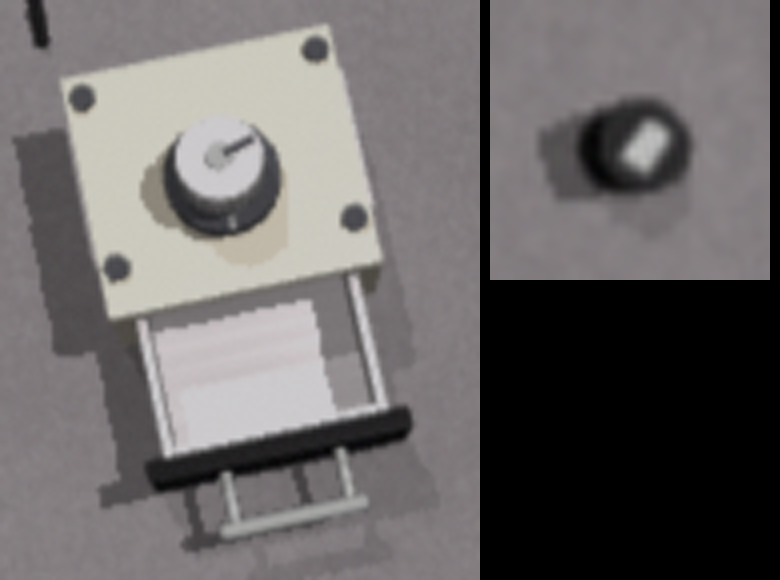

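The crop shows press-top corners at about (63,78), (329,25), (381,263) and (108,319). The handle ends are at (222,532) and (368,503). The cap bar points from (219,157) to (255,140), and the mount's top centre is at (645,145) in the inset.

Run:
```python
from h import *
s=load('top0')
P=lambda u,v,z: ray(s,205+(u+.5)/4-.5,120+(v+.5)/4-.5,z)
C=np.array([P(*p,.09) for p in [(63,78),(329,25),(381,263),(108,319)]])
print(C.round(4),'centre',C.mean(0))
for i in range(4):
    d=C[(i+1)%4]-C[i]; print(np.linalg.norm(d),np.degrees(np.arctan2(d[1],d[0])))
h=[P(222,532,.057),P(368,503,.057)]; print('handle',h,np.mean(h,0))
d=h[1]-h[0];print(np.linalg.norm(d),np.degrees(np.arctan2(d[1],d[0])))
a,b=P(219,157,.142),P(255,140,.142);print('cap',a,b,np.degrees(np.arctan2(*(b-a)[[1,0]])))
print('neck tick',P(232,222,.106))
print('mount',ray(s,385+(643.5-490)/8-.44,235+146/8.-.44,.025))
```

```text
[[ 0.7341  0.1588  0.09  ]
 [ 0.7685 -0.006   0.09  ]
 [ 0.6166 -0.0368  0.09  ]
 [ 0.5821  0.1284  0.09  ]] centre [0.67531011 0.06109364 0.09      ]
0.16837263551220977 -78.22985437035298
0.1549672462809786 -168.54589034102378
0.16871947191419953 101.7851630217671
0.1550137679848547 11.326007046930712
handle [array([0.45587252, 0.06023695, 0.057     ]), array([ 0.47347741, -0.02920785,  0.057     ])] [0.46467496 0.01551455 0.057     ]
0.09116087072677179 -78.86514255905804
cap [0.66746973 0.05962905 0.142     ] [0.67768346 0.03877587 0.142     ] -63.90473626418519
neck tick [0.63809627 0.05322379 0.106     ]
mount [ 0.45684437 -0.30148427  0.025     ]
```

```bash
cat >> h.py <<'E'
def mv(*targets):
    o=get_obs(); R=Ro.from_euler('xyz',o['orientation'],degrees=True)
    print('t',o['clock'],o['tool_pos'].round(4),o['orientation'].round(2),'j6',o['joint_pos'][5].round(1))
    for x,y,z,yaw in targets:
        T=Ro.from_euler('xyz',[180,0,yaw],degrees=True)
        print((R.inv().apply(np.array([x,y,z])-o['tool_pos'])*100).round(2),np.degrees((R.inv()*T).as_rotvec()).round(2))
E
python3 -c "
from h import *
mv((.5,.15,.25,11.5),(.457,-.3015,.16,11.5))"
```

```text
t 0.1 [0.2651 0.6203 0.2445] [ 1.7991e+02 -1.0000e-02 -2.3140e+01] j6 -16.5
[40.08 34.02 -0.49] [ 9.000e-02  2.000e-02 -3.464e+01]
[53.87 77.21  8.58] [ 9.000e-02  2.000e-02 -3.464e+01]
```

Call:
play_rows(commands=[[[40,34,0,0,0,-34.6,1],[40,34,0,0,0,-34.6,1],[40,34,0,0,0,-34.6,1],[40,34,0,0,0,-34.6,1],[40,34,0,0,0,-34.6,1],[40,34,0,0,0,-34.6,1],[40,34,0,0,0,-34.6,1],[40,34,0,0,0,-34.6,1],[40,34,0,0,0,-34.6,1],[40,34,0,0,0,-34.6,1],[40,34,0,0,0,-34.6,1],[40,34,0,0,0,-34.6,1],[53.9,77.2,8.6,0,0,-34.6,1],[53.9,77.2,8.6,0,0,-34.6,1],[53.9,77.2,8.6,0,0,-34.6,1],[53.9,77.2,8.6,0,0,-34.6,1],[53.9,77.2,8.6,0,0,-34.6,1],[53.9,77.2,8.6,0,0,-34.6,1],[53.9,77.2,8.6,0,0,-34.6,1],[53.9,77.2,8.6,0,0,-34.6,1]]])

```text
clock: 1.77
tool_pos: [0.4663, -0.1559, 0.1857]
orientation: [-180.0, -0.0, 11.5]
force: [1.1, 0.1, 1.1]
opening: 0.0881
gripper_force: 0.0
```

```bash
python3 -c "
from h import *
mv((.457,-.3015,.16,11.5))"
```

```text
t 1.7667 [ 0.4663 -0.1559  0.1857] [-1.7999e+02 -1.0000e-02  1.1480e+01] j6 97.0
[-3.81 14.08  2.57] [-0.01 -0.01 -0.02]
```

Call:
play_rows(commands=[[[-3.8,14,2.6,0,0,0,1],[-3.8,14,2.6,0,0,0,1],[-3.8,14,2.6,0,0,0,1],[-3.8,14,2.6,0,0,0,1],[-3.8,14,2.6,0,0,0,1],[-3.8,14,2.6,0,0,0,1],[-3.8,14,2.6,0,0,0,1]]])

```text
clock: 2.35
tool_pos: [0.4574, -0.2987, 0.1597]
orientation: [-180.0, 0.0, 11.4]
force: [0.3, 0.0, 0.3]
opening: 0.0873
gripper_force: 0.0
```

```bash
python3 -c "
from h import *
mv((.457,-.3015,.16,11.5)); print(get_obs()['joint_pos'].round(1))
s=save('wrist','w1');print(s['origin'],s['attitude'],s['camera_matrix'])"
```

```text
t 2.35 [ 0.4574 -0.2987  0.1597] [-1.7998e+02  3.0000e-02  1.1420e+01] j6 114.0
[-0.09  0.26 -0.03] [-0.02  0.03 -0.08]
[-12.6  12.7 -22.4  -0.  -54.9 114. ]
[ 0.52944192 -0.28348091  0.29897479] [ 1.64090037e+02  1.80168239e-02 -7.86441649e+01] [[338.78931504   0.         280.03603878]
 [  0.         338.78931504 208.31992314]
 [  0.           0.           1.        ]]
```

View pics/w1.png

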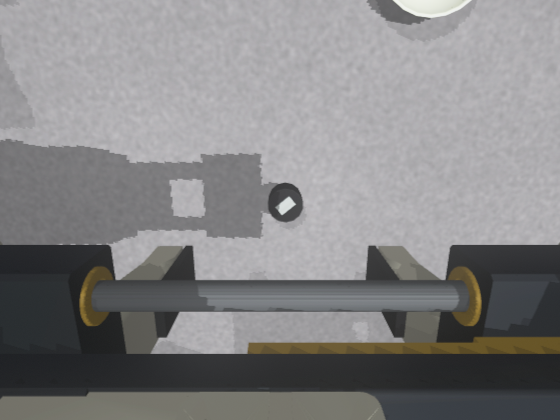

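The wrist view shows the mount top at about (285,201), between the fingers and with the dish clear.

```bash
python3 -c "
from h import *
s=load('w1'); im=s['frame']
g=(im[175:230,262:312].max(2)<60).astype(np.uint8)
c=max(cv2.findContours(g,0,2)[0],key=cv2.contourArea);x,y,w,h=cv2.boundingRect(cv2.convexHull(c));print(262+x,175+y,w,h)
print(ray(s,285.5,201,.025), ray(s,285.5,203,.0125))
c=cv2.findContours(g,0,2)[0]
mv((.457,-.3015,.024,11.5))"
```

```text
271 192 3 2
[ 0.45999483 -0.30199801  0.025     ] [ 0.45505405 -0.30320694  0.0125    ]
t 2.4 [ 0.4576 -0.2983  0.16  ] [-179.99    0.     11.48] j6 114.0
[-0.13  0.3  13.6 ] [-0.01  0.   -0.02]
```

Call:
play_rows(commands=[[[0,0.37,4,0,0,0,1],[0,0.37,8,0,0,0,1],[0,0.37,11,0,0,0,1],[0,0.37,13,0,0,0,1],[0,0.37,13.6,0,0,0,1],[0,0.37,13.6,0,0,0,1],[0,0.37,13.6,0,0,0,0],[0,0.37,13.6,0,0,0,0],[0,0.37,13.6,0,0,0,0],[0,0.37,13.6,0,0,0,0],[0,0.37,13.6,0,0,0,0],[0,0.37,13.6,0,0,0,0],[0,0.37,13.6,0,0,0,0],[0,0.37,13.6,0,0,0,0]]])

```text
clock: 3.57
tool_pos: [0.4584, -0.3025, 0.0241]
orientation: [180.0, -0.0, 11.5]
force: [-1.0, 0.8, 0.4]
opening: 0.0397
gripper_force: 0.0
```

Call:
play_rows(commands=[[[0,0,0,0,0,0,0],[0,0,0,0,0,0,0],[0,0,0,0,0,0,0],[0,0,0,0,0,0,0],[0,0,0,0,0,0,0]]])

```text
clock: 3.98
tool_pos: [0.4583, -0.3025, 0.024]
orientation: [-180.0, 0.0, 11.5]
force: [-0.4, -0.4, 0.9]
opening: 0.0294
gripper_force: 30.0
```

```bash
python3 -c "
from h import *
a=np.radians(11.5);X=np.array([np.cos(a),np.sin(a)]);Y=np.array([-X[1],X[0]])
c=np.array([.668,.0596]); 
# handle lateral measured -2.7mm
p=c-.123*X-.001*Y; print(p, 'handle',(np.array([.4647,.0155])-c)@X,(np.array([.4647,.0155])-c)@Y)
mv((.4584,-.3025,.18,11.5),(*p,.18,11.5),(*p,.048,11.5))"
```

```text
[0.54766863 0.03409782] handle -0.2080108183572131 -0.002683178406762389
t 3.9833 [ 0.4583 -0.3025  0.024 ] [-1.800e+02  1.000e-02  1.146e+01] j6 114.4
[  0.   -0.  -15.6] [-0.    0.01 -0.04]
[ 15.44 -31.22 -15.61] [-0.    0.01 -0.04]
[ 15.45 -31.21  -2.41] [-0.    0.01 -0.04]
```

Call:
play_rows(commands=[[[0,0,-3,0,0,0,0],[0,0,-6,0,0,0,0],[0,0,-10,0,0,0,0],[1.4,-2.8,-12,0,0,0,0],[3,-6,-12,0,0,0,0],[4.5,-9,-12,0,0,0,0],[6,-12,-12,0,0,0,0],[7.5,-15,-12,0,0,0,0],[9,-18,-12,0,0,0,0],[10.5,-21,-12,0,0,0,0],[12,-24,-12,0,0,0,0],[13.5,-27,-12,0,0,0,0],[14.5,-29.3,-12,0,0,0,0],[15.2,-30.7,-12,0,0,0,0],[15.4,-31.2,-12,0,0,0,0],[15.4,-31.2,-12,0,0,0,0]]])

```text
clock: 5.32
tool_pos: [0.5474, 0.0348, 0.1437]
orientation: [180.0, 0.0, 11.5]
force: [0.7, -0.5, -1.0]
opening: 0.0294
gripper_force: 30.0
```

```bash
python3 -c "
from h import *
mv((.5477,.0341,.048,11.5)); o=get_obs();print(o['opening'],o['gripper_force'])
s=save('top','t2');s2=save('wrist','w2')
a=cv2.resize(s['frame'][130:275,200:340],None,fx=3,fy=4)
b=cv2.resize(s2['frame'],(373,280));out=np.zeros((580,800,3),np.uint8);out[:580,:420]=a;out[:280,425:798]=b
cv2.imwrite('pics/c2.png',out[:,:,::-1])"
```

```text
t 5.3167 [0.5474 0.0348 0.1437] [1.800e+02 2.000e-02 1.155e+01] j6 77.5
[0.02 0.07 9.57] [0.   0.02 0.05]
0.029369723419549645 30.00008136034012
```

View pics/c2.png

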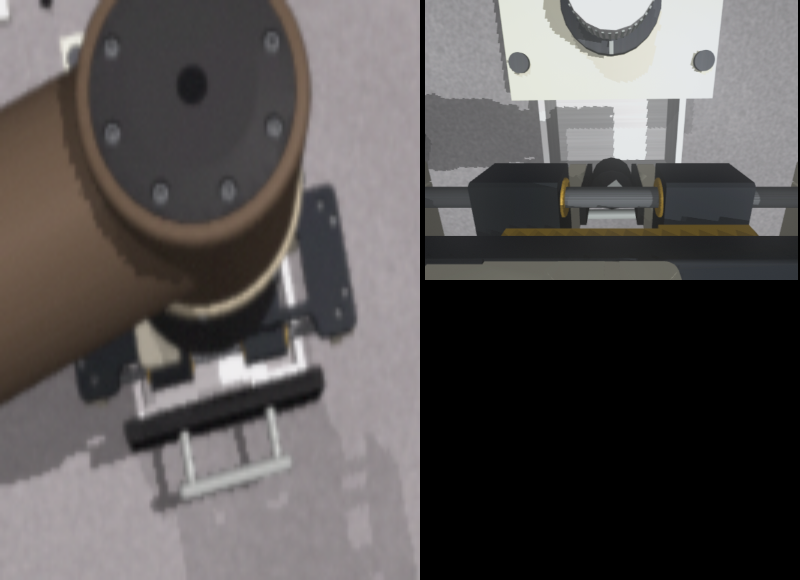

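Call:
play_rows(commands=[[[0,0.07,2.5,0,0,0,0],[0,0.07,5,0,0,0,0],[0,0.07,7,0,0,0,0],[0,0.07,8.5,0,0,0,0],[0,0.07,9.2,0,0,0,0],[0,0.07,9.5,0,0,0,0],[0,0.07,9.65,0,0,0,0],[0,0.07,9.7,0,0,0,0],[0,0.07,9.7,0,0,0,0]]])

```text
clock: 6.17
tool_pos: [0.548, 0.0332, 0.0479]
orientation: [-180.0, -0.1, 11.5]
force: [0.9, -0.7, 0.1]
opening: 0.029
gripper_force: 30.0
```

Call:
play_rows(commands=[[[0,0,0.05,0,0,0,0],[0,0,0.1,0,0,0,0],[0,0,0.15,0,0,0,0],[0,0,0.15,0,0,0,0]]])

```text
clock: 6.5
tool_pos: [0.5477, 0.0334, 0.046]
orientation: [-180.0, -0.0, 11.5]
force: [-0.8, -0.3, 2.4]
opening: 0.0292
gripper_force: 30.0
```

Light contact at the expected floor height, so I'll release partway.

Call:
play_rows(commands=[[[0,0,0,0,0,0,0.55],[0,0,0,0,0,0,0.55],[0,0,0,0,0,0,0.55],[0,0,0,0,0,0,0.55],[0,0,0,0,0,0,0.55],[0,0,0,0,0,0,0.55],[0,0,-1,0,0,0,0.55],[0,0,-3,0,0,0,0.55],[0,0,-6,0,0,0,0.55],[0,0,-9,0,0,0,0.55],[0,0,-10,0,0,0,0],[-3,0,-10,0,0,0,0],[-6,0,-10,0,0,0,0],[-9,0,-10,0,0,0,0],[-11.5,0,-10,0,0,0,0],[-11.5,0,-10,0,0,0,0]]])

```text
clock: 7.83
tool_pos: [0.4302, 0.0089, 0.1458]
orientation: [-180.0, 0.1, 11.4]
force: [-0.7, -0.3, -1.4]
opening: 0.0135
gripper_force: 0.0
```

```bash
python3 -c "
from h import *
a=np.radians(11.5);X=np.array([np.cos(a),np.sin(a)])
h=np.array([.4647,.0155])
mv((*(h-.022*X),.057,11.5)); print(get_obs()['opening'])
s2=save('wrist','w3')
"
```

```text
t 7.8333 [0.4302 0.0089 0.1458] [-1.7995e+02  7.0000e-02  1.1410e+01] j6 73.9
[1.32 0.05 8.88] [-0.05  0.07 -0.09]
0.013477514916453114
```

View pics/w3.png

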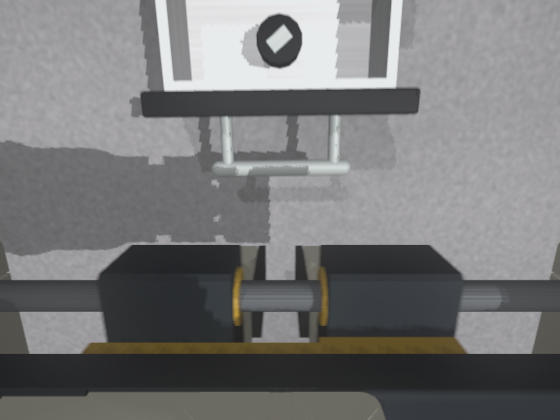

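The mount stands at (279,40) in the open drawer, and the handle bar centre is at about (281,168).

Call:
play_rows(commands=[[[0,0.05,4,0,0,0,0],[0,0.05,7,0,0,0,0],[0,0.05,8.7,0,0,0,0],[0,0.05,8.7,0,0,0,0],[0.5,0.05,8.7,0,0,0,0],[1,0.05,8.7,0,0,0,0],[1.5,0.05,8.7,0,0,0,0],[2,0.05,8.7,0,0,0,0],[2.5,0.05,8.7,0,0,0,0],[3,0.05,8.7,0,0,0,0],[3.5,0.05,8.7,0,0,0,0],[4,0.05,8.7,0,0,0,0],[4.5,0.05,8.7,0,0,0,0],[5,0.05,8.7,0,0,0,0],[5.5,0.05,8.7,0,0,0,0],[6,0.05,8.7,0,0,0,0],[6.5,0.05,8.7,0,0,0,0],[7,0.05,8.7,0,0,0,0],[7.5,0.05,8.7,0,0,0,0],[8,0.05,8.7,0,0,0,0]]])

```text
clock: 9.55
tool_pos: [0.5137, 0.0259, 0.0584]
orientation: [-180.0, 0.0, 11.5]
force: [-2.4, 1.6, 0.7]
opening: 0.0004
gripper_force: 0.6
```

Call:
play_rows(commands=[[[0.4,0,0,0,0,0,0],[0.8,0,0,0,0,0,0],[1.2,0,0,0,0,0,0],[1.5,0,0,0,0,0,0],[1.8,0,0,0,0,0,0],[2,0,0,0,0,0,0]]])

```text
clock: 10.05
tool_pos: [0.5332, 0.0298, 0.0585]
orientation: [180.0, -0.0, 11.5]
force: [-1.6, 1.2, -0.5]
opening: 0.0001
gripper_force: 0.6
```

Call:
play_rows(commands=[[[0.2,0,0,0,0,0,0],[0.4,0,0,0,0,0,0],[0.6,0,0,0,0,0,0],[0.7,0,0,0,0,0,0]]])

```text
clock: 10.38
tool_pos: [0.5354, 0.0298, 0.0578]
orientation: [180.0, 0.5, 11.4]
force: [-16.8, 2.5, 12.9]
opening: 0.0005
gripper_force: 8.4
```

Call:
play_rows(commands=[[[-2,0,0,0,0,0,0],[-4,0,0,0,0,0,0],[-4,0,-4,0,0,0,0],[-4,0,-8,0,0,0,1],[-4,0,-12,0,0,0,1],[-4,0,-15,0,0,0,1],[-1,0,-17,0,0,0,1],[2,0,-17,0,0,0,1],[2,0,-17,0,0,0,1]]])

```text
clock: 11.13
tool_pos: [0.5644, 0.0363, 0.2305]
orientation: [180.0, -0.3, 11.5]
force: [0.3, -0.6, 0.6]
opening: 0.035
gripper_force: 0.0
```

```bash
python3 -c "
from h import *
mv((.668,.0596,.20,11.5))
s2=save('wrist','w4');s=save('scene','s4')
print(s2['origin'],s2['attitude'])
out=np.zeros((420,800,3),np.uint8);out[:,:560]=s2['frame'];out[:260,565:795]=cv2.resize(s['frame'][190:300,250:350],(230,260));cv2.imwrite('pics/c4.png',out[:,:,::-1])
"
```

```text
t 11.1333 [0.5644 0.0363 0.2305] [179.99  -0.34  11.5 ] j6 77.9
[10.6  -0.22  3.11] [ 0.01 -0.34  0.  ]
[0.63555488 0.0515326  0.37017052] [ 1.64459673e+02 -1.82913505e-02 -7.85665685e+01]
```

View pics/c4.png

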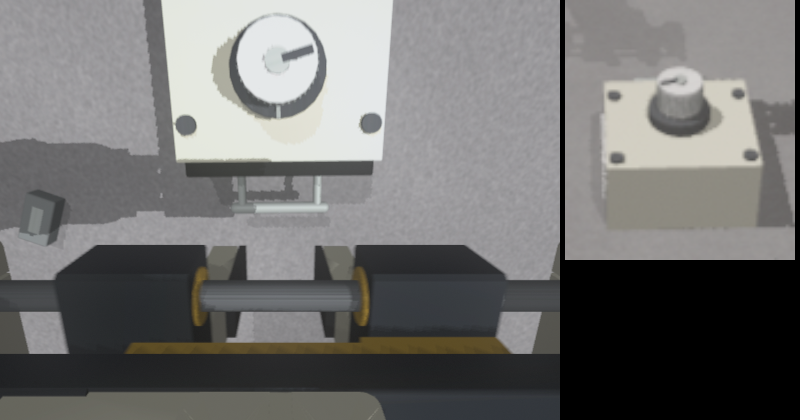

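The drawer looks shut, with the handle at (281,209). The cap-top centre is at (277,59), its bar tip at (313,49), and the neck tick at (278,112).

```bash
python3 -c "
from h import *
s=load('w4');a=np.radians(11.5);X=np.array([np.cos(a),np.sin(a)]);Y=np.array([-X[1],X[0]])
c=np.array([.668,.0596])
for n,u,v,z in [('handle',281,207.5,.056),('cap',277,59,.142),('bar',313,49,.142),('tick',278,112,.106),('panel',280,169,.08),('tl',176,160,.09),('tr',383,160,.09)]:
    p=ray(s,u,v,z)[:2];print(n,p.round(4),(p-c)@X.round(4),(p-c)@Y)
p=ray(s,277,59,.142);q=ray(s,313,49,.142);print(np.degrees(np.arctan2(*(q-p)[[1,0]]))+168.5)
"
```

```text
handle [0.5509 0.0334] -0.11994811232801812 -0.0023638779771548574
cap [0.6676 0.0599] -0.00033750783482438396 0.0003424167701776029
bar [0.6776 0.0392] 0.005352901727771884 -0.021933723247703162
tick [0.6368 0.0532] -0.03187628238879813 4.071888590524535e-06
panel [0.5909 0.0424] -0.07894510352537604 -0.0014456090588599209
tl [0.5828 0.1284] -0.06979794843048871 0.08440080691662076
tr [ 0.6166 -0.0391] -0.07000982469653476 -0.08650024425658906
104.33188450881309
```

Call:
play_rows(commands=[[[3,-0.2,0,0,0,0,1],[6,-0.2,0,0,0,0,1],[9,-0.2,1,0,0,0,1],[10.5,-0.2,2,0,0,0,1],[10.5,-0.2,3,0,0,0,1],[10.5,-0.2,3,0,0,0,1],[10.5,-0.2,3,0,0,0,1],[10.5,-0.2,3,0,0,0,1],[10.5,-0.2,3,0,0,0,1],[10.5,-0.2,3,0,0,0,1]]])

```text
clock: 12.07
tool_pos: [0.6617, 0.058, 0.1999]
orientation: [-180.0, -0.1, 11.5]
force: [0.0, 0.4, 0.6]
opening: 0.0876
gripper_force: 0.0
```

```bash
python3 -c "
from h import *
mv((.6677,.0598,.131,11.5)); print(get_obs()['opening'])"
```

```text
t 12.0667 [0.6617 0.058  0.1999] [-1.7999e+02 -1.1000e-01  1.1470e+01] j6 79.7
[ 0.61 -0.06  6.89] [-0.01 -0.11 -0.03]
0.08762540295005002
```

Descend and grip the cap.

Call:
play_rows(commands=[[[0.6,-0.05,2,0,0,0,1],[0.6,-0.05,4,0,0,0,1],[0.6,-0.05,6,0,0,0,1],[0.6,-0.05,6.7,0,0,0,1],[0.6,-0.05,6.9,0,0,0,1],[0.6,-0.05,6.9,0,0,0,1],[0.6,-0.05,6.9,0,0,0,0],[0.6,-0.05,6.9,0,0,0,0],[0.6,-0.05,6.9,0,0,0,0],[0.6,-0.05,6.9,0,0,0,0],[0.6,-0.05,6.9,0,0,0,0],[0.6,-0.05,6.9,0,0,0,0],[0.6,-0.05,6.9,0,0,0,0],[0.6,-0.05,6.9,0,0,0,0],[0.6,-0.05,6.9,0,0,0,0]]])

```text
clock: 13.32
tool_pos: [0.6677, 0.0593, 0.1298]
orientation: [180.0, -0.0, 11.5]
force: [0.6, -2.6, 3.1]
opening: 0.0516
gripper_force: 30.0
```

Call:
play_rows(commands=[[[0,0,0.01,0,0,6,0],[0,0,0.02,0,0,12,0],[0,0,0.03,0,0,18,0],[0,0,0.04,0,0,24,0],[0,0,0.05,0,0,30,0],[0,0,0.06,0,0,36,0],[0,0,0.07,0,0,42,0],[0,0,0.08,0,0,48,0],[0,0,0.09,0,0,54,0],[0,0,0.1,0,0,60,0],[0,0,0.11,0,0,66,0],[0,0,0.12,0,0,72,0],[0,0,0.13,0,0,78,0],[0,0,0.14,0,0,84,0],[0,0,0.15,0,0,90,0],[0,0,0.16,0,0,96,0],[0,0,0.16,0,0,96,0],[0,0,0.16,0,0,96,0]]])

```text
clock: 14.82
tool_pos: [0.6683, 0.06, 0.1282]
orientation: [-179.9, 0.0, -84.3]
force: [2.9, -0.0, 1.6]
opening: 0.0512
gripper_force: 30.0
```

```bash
python3 -c "
from h import *
mv((.6677,.0598,.131,11.5)); print(get_obs()['moment'])"
```

```text
t 14.8167 [0.6683 0.06   0.1282] [-1.7991e+02  2.0000e-02 -8.4340e+01] j6 -16.1
[ 0.01  0.06 -0.28] [-9.000e-02 -6.000e-02 -9.584e+01]
[ 0.26564704 -0.90700841 -0.04793187]
```

Now turn slowly into the stop, watching the moment.

Call:
play_rows(commands=[[[0,0,0,0,0,2,0],[0,0,0,0,0,4,0],[0,0,0,0,0,6,0],[0,0,0.01,0,0,8,0],[0,0,0.01,0,0,10,0],[0,0,0.01,0,0,12,0],[0,0,0.01,0,0,14,0],[0,0,0.01,0,0,14,0],[0,0,0.01,0,0,14,0]]])

```text
clock: 15.57
tool_pos: [0.6684, 0.0603, 0.1281]
orientation: [-179.9, 0.0, -98.3]
force: [5.1, 2.7, 0.0]
opening: 0.0516
gripper_force: 30.0
```

```bash
python3 -c "
from h import *
mv((.6677,.0598,.131,11.5)); print(get_obs()['moment'])"
```

```text
t 15.5667 [0.6684 0.0603 0.1281] [-1.799e+02  5.000e-02 -9.825e+01] j6 -30.0
[ 0.06  0.07 -0.29] [-1.1000e-01 -6.0000e-02 -1.0975e+02]
[ 0.98831843 -1.51898328  1.05944181]
```

The moment rose to 1.06 N m and the fingers started to slip, so the cap is bottomed. Backing off about 91°, raising 1.5 mm.

Call:
play_rows(commands=[[[0,0,0,0,0,-6,0],[0,0,-0.02,0,0,-12,0],[0,0,-0.03,0,0,-18,0],[0,0,-0.04,0,0,-24,0],[0,0,-0.05,0,0,-30,0],[0,0,-0.06,0,0,-36,0],[0,0,-0.07,0,0,-42,0],[0,0,-0.08,0,0,-48,0],[0,0,-0.09,0,0,-54,0],[0,0,-0.1,0,0,-60,0],[0,0,-0.11,0,0,-66,0],[0,0,-0.12,0,0,-72,0],[0,0,-0.13,0,0,-78,0],[0,0,-0.14,0,0,-84,0],[0,0,-0.15,0,0,-88,0],[0,0,-0.15,0,0,-91,0],[0,0,-0.15,0,0,-91,0],[0,0,-0.15,0,0,-91,0]]])

```text
clock: 17.07
tool_pos: [0.6674, 0.0595, 0.1295]
orientation: [180.0, 0.0, -7.6]
force: [-0.0, 0.4, 3.4]
opening: 0.0518
gripper_force: 30.0
```

```bash
python3 -c "
from h import *
mv((.6677,.0598,.131,11.5)); print(get_obs()['moment'],get_obs()['gripper_force'])
s2=save('wrist','w5');s=save('scene','s5')
out=np.zeros((600,800,3),np.uint8);out[:300,:400]=cv2.resize(s2['frame'],(400,300));out[:,405:795]=cv2.resize(s['frame'][180:280,260:340],(390,600),interpolation=2)
cv2.imwrite('pics/c5.png',out[:,:,::-1])"
```

```text
t 17.0667 [0.6674 0.0595 0.1295] [ 1.80e+02  2.00e-02 -7.57e+00] j6 60.7
[ 0.03 -0.03 -0.15] [  0.     0.02 -19.07]
[0.19849039 0.01220065 0.07063855] 30.000511407852173
```

View pics/c5.png

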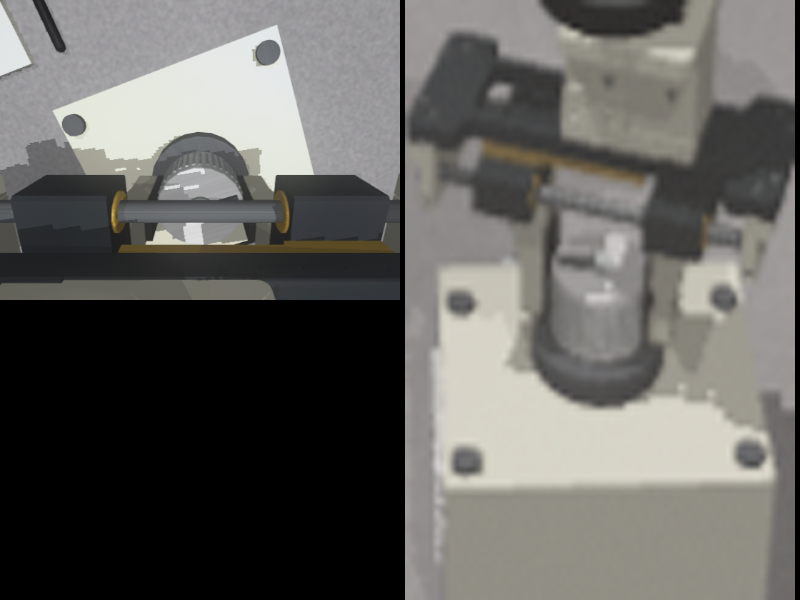

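In the scene crop the dark bar on the cap top runs left from about (603,257) to (558,260). Checking its angle.

```bash
python3 -c "
from h import *
s=load('s5')
p=ray(s,260+(600-405)/4.875,180+257/6,.1415);q=ray(s,260+(558-405)/4.875,180+260/6,.1415)
print(p,q,np.degrees(np.arctan2(*(q-p)[[1,0]]))+168.5)
r=ray(s,260+(558-405)/4.875,180+260/6,.1415)[:2]-[.668,.0596];print(np.degrees(np.arctan2(r[1],r[0]))+168.5)"
```

```text
[0.66366013 0.05866707 0.1415    ] [0.66994272 0.0369193  0.1415    ] 94.61316963889176
83.39573173209139
```

```bash
python3 -c "
from h import *
print(close_job())"
```

```text
the job is handed in; nothing more can be done
None
```

I handed the job in at about 17 s: the mount is standing in the shut drawer, and the cap was screwed down to its stop, then backed off to about 90° (camera estimate 83–95°) with the gripper still holding it at 30 N. No verdict came back; "shut" and "bottomed" rest on the force rise at each stop.

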